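# Snap a stroke spacer onto the jig's cylinder rod

### The arm

A 6-joint arm with a two-finger parallel gripper is mounted at the origin on the work surface. World frame = base frame: x ahead of the robot, y to its left, z up, the work surface at z = 0. Lengths are in m, angles in degrees, forces in N, time in s.
With the tool pointing down it reaches from about 0.25 to 0.85 m from the base axis. Payload 12.5 kg.
Tool frame: the origin (TCP) lies at the very end of the fingers, on their centre line; the grasp point (between the pads) lies 19 mm behind it; z points along the fingers, y is the line along which they close (so a half turn about z gives the same grasp; the last joint's range is limited). The gripper opens to 93 mm and grips with 3 to 60 N. Pads are 15 mm wide; open, the fingers measure 128 mm over their backs; the gripper's body (75 mm by 188 mm) begins 65 mm behind the grasp point.
Start: joints at [70.955, 20.094, 94.641, -0, 65.266, -4.847], TCP at [0.135, 0.533, 0.219] pointing down, gripper open.
Joint ranges: [-157.81, 157.81], [-45, 120.19], [0.68, 151.7], [-89.99, 269.99], [4.06, 180], [-164.3, 164.3]. Speed limits (degrees/s): [127.2, 127.2, 159.86, 180, 180, 180].

### API

Orientations are given as a 3x3 rotation matrix whose columns are the frame's x, y, z axes.
In Python, from rig import readout, imaging, ctrl gives the robot as it stands. The module is installed in compiled form; this text tells all that it offers.
- The arm moves only by the tool drive_tool, never from a script. Its argument "targets" is a list that holds one entry, the list of rows, each a list of 5 numbers: the finger opening in cm, from 0 to 9.3, then the shift along the tool's x, y, z in cm, then the turn about the tool's z in degrees. A call has 1 to 12 rows; each row is the pose to reach, as a shift and turn from the pose commanded when the call began, along the tool's axes at that moment; what a row does not reach only later rows make up. A row lasts 1/10 s, in which the tool goes at most 50 mm and 8.59 degrees, less where a joint would pass 70% of its speed; a pose out of reach is approached as far as the arm can. A call with a gripper value outside its range is refused whole. The fingers move at their own pace and stop on an object; "force" is the grip in N (left out, the last holds). Time passes only in rows, so rows that repeat a pose let the fingers close. It gives the time, the measured TCP pose, the force, the opening and the grip force at its end, in the units of the state.
- readout.observe(): the state, without advancing time (a new reading comes with each control period).
- imaging.camera(name): name is "side" or "top" or "wrist"; returns a dict with "img" (384x512x3 uint8, blue, green, red), "K" (3x3 intrinsics, pixels), "k1" (the pictures are not rectified: a ray, as slopes to the right and down, at radius r is drawn at 1 + k1 r^2 times it, then the intrinsics apply), "cam_to_world" (4x4, takes a point from camera to world coordinates); the wrist camera has in their place "T_tool_cam" (4x4, takes a point from camera to tool coordinates, whose origin is the TCP and whose axes are the flange's). Camera axes: x right, y up, looking along -z (the intrinsics and any distortion apply to the point x, -y, -z); pixel columns grow to the right and rows downward; lengths in m; the calibration is good to about 2 mm. A picture is of the moment at which its call begins: read the wrist's pose just before it. There is no depth.
- ctrl.hand_in(): hands the job in; it is judged then, once.
The state is a dict: "time_s": time; "q": joint angles; "qvel": joint speeds; "joint_torque": joint torques, N m; "ee_pos": TCP position; "orientation": TCP orientation; "contact_force": force on the tool from outside, world axes, zero at the start; "moment": the same for the moment, N m; "width": opening from 0.0 (shut) to 1.0 (fully open); "grasp_force": force on a finger pad.
Only numpy, scipy, OpenCV 4.12 (cv2) and the standard library are available. Lean on these libraries where they do the work, as an engineer would, in place of code of your own. Each camera call takes 0.05 s, during which the arm holds its last target. There are 200 camera calls.

### The job

Set the opening stroke of the drill jig: draw the green sliding jaw out far enough, pick up the red spacer and press it straight down over the bright piston rod until its arms snap past the rod and it sits fully home, then slide the jaw back until the spacer is nipped between the jaw and the cylinder with no gap left, and let go. Feel for the snap and for the stop and never push with more than 25 N, and leave the other spacers and everything else on the bench where they are.

Things in the scene. Friction and masses are not known exactly. Their poses are not given: they have to be found in the camera images.
- jig: drill jig, fixed: dark steel base plate 440 x 130 x 14 mm, grey air cylinder (caps 65 mm square, tops at 90 mm; air ports to 107 mm) on its -x half, green sliding jaw, drill plate (top 130 mm) from x = 155 mm on. Origin on the bench under the cylinder's nose face; x along the piston rod, out of the cylinder; z up
- nose (a point): centre of the cylinder's flat nose face (40 mm across), on the rod axis, 57 mm above the bench; the rod comes out here along the jig's +x
- rod (a point): bright chromed piston rod, 20 mm diameter, slippery, level, moves with the jaw. Origin on the rod axis (57 mm above the bench) where the rod enters the jaw's face; x along the rod, away from the cylinder; z up. Bare between nose and jaw, with 43 mm free (33 mm over the guide rails) below its axis
- jaw (a joint): travel of the jaw (m): exactly the bare rod length between the nose and the jaw's flat face (22 to 82 mm above the bench). Grows as the jaw is drawn out along the jig's +x; stops at 0 and 0.080; starts at 0.006 to 0.022. No air: slides by hand with 9 N of seal friction plus 30 N per m/s and stays where it is left
- jaw_post (a point): upright black round hand post on the jaw, for moving it: 16 mm diameter, 82 to 118 mm above the bench. This point is on its axis, 105 mm above the bench and 18 mm behind the jaw's face. Nothing else on the jaw is higher than 85 mm
- red_spacer: red clip-on stroke spacer, the one to fit: plastic clip of C section, 40 mm long, 45 to 80 g, standing on its two sprung arms on a 3 mm mat, bore open downwards. Origin mid-bore, at first 22.5 mm above the bench; x along the bore, z up; may be turned end for end. Crown 30 mm wide, top at z = 17 mm. Arm feet 38 mm apart at z = -19.5; throat 13 mm wide at z = -7
- red_rib (a point): point in the red spacer's rigid grip rib, 41 mm above its origin. The rib is 12 mm thick (across y), 36 mm long (along x), from 17 to 47.5 mm above the origin. The arms below must stay free to spread
- red_seat (a point): middle of the crown's underside inside the red spacer's bore, 10.3 mm above its origin; rests on the top of the rod when home (origin then on the rod axis, give or take 1 mm). Pressed down, the arms touch at about 16 mm above home; the push peaks at 12 to 20 N near 13 mm, falls off, then the arms pull it home from about 6 mm; there it meets the rod hard
- blue_spacer: clip-on stroke spacer, blue: moulded plastic clip of C section, 25 mm long along its bore, standing on its two arms on the black mat with its bore open downwards. Not wanted. Same section and origin as the red one
- yellow_spacer: clip-on stroke spacer, yellow: moulded plastic clip of C section, 55 mm long along its bore, standing on its two arms on the black mat with its bore open downwards. Not wanted. Same section and origin as the red one
- dial_gauge: dial gauge on a black round stand (72 mm across, 170 mm high), bystander; origin under the stand
- jar: white screw-top jar, 44 mm across, 55 mm high, bystander; origin under its centre
- wrench: steel spanner 190 mm long lying on the bench, bystander; origin under its middle
- ring_gauge: dark steel ring gauge, 68 mm across, 24 mm high, bystander; origin under its centre
- casting_a: aluminium casting, 75 x 50 x 42 mm, bystander; origin under its centre
- casting_b: another such casting, bystander; origin under its centre
Things that resemble listed ones, but are neither listed nor needed, are in the scene too. There is more than one size of the red_spacer; the job needs the middle-sized.

How it is judged:
By the outcome, as a careful person would: the job done as asked, in the order asked, and still so for the second after the job is handed in, with the robot touching nothing.
It also fails if it takes over 62 s, if anything falls off the work surface, if the arm or the gripper's body presses on something with over 40 N, if the wrist force passes 120 N, or if a joint passes its speed limit or range.

## Working session

There is one attempt and no reset: what is moved stays moved. The work goes in short steps, Python scripts to look and compute and a tool call to move; the robot and the scene stay as the last step left them, time stands still between calls to the robot, and variables do not carry over. Pictures are saved under pics/ and viewed, at most 10 in all, crops included, and the job is handed in when it is done.

Besides the shell and the picture viewer there is one more tool, called after ">>>" as name(argument=value, ...) on one line, values as JSON. drive_tool: Moves the arm, as the interface text tells. Its arguments: {"type":"object","properties":{"targets":{"type":"array"},"force":{"type":"number"}},"required":["targets"]}

```bash
mkdir -p pics; cat > h.py <<'E'
import numpy as np, cv2, pickle
from rig import readout, imaging, ctrl
def shot(n,f):
    s=readout.observe(); c=imaging.camera(n)
    if 'T_tool_cam' in c:
        T=np.eye(4); T[:3,:3]=np.array(s['orientation']); T[:3,3]=s['ee_pos']; c['cam_to_world']=T@np.array(c['T_tool_cam'])
    pickle.dump(c,open(f'pics/{f}.pkl','wb')); cv2.imwrite(f'pics/{f}.png',c['img']); return c
def load(f): return pickle.load(open(f'pics/{f}.pkl','rb'))
def ray(c,u,v):
    K=np.array(c['K']); p=cv2.undistortPoints(np.array([[[u,v]]],float),K,np.array([c['k1'],0,0,0.]))[0,0]
    T=np.array(c['cam_to_world']); return T[:3,3],T[:3,:3]@np.array([p[0],-p[1],-1])
def at(c,u,v,z):
    o,d=ray(c,u,v); return o+d*(z-o[2])/d[2]
def proj(c,P):
    T=np.linalg.inv(np.array(c['cam_to_world'])); q=(T[:3,:3]@np.atleast_2d(P).T).T+T[:3,3]
    q=q*[1,-1,-1]; return cv2.projectPoints(q.reshape(-1,1,3),np.zeros(3),np.zeros(3),np.array(c['K']),np.array([c['k1'],0,0,0.]))[0][:,0]
E
python3 - <<'E'
from h import *
for n in ('side','top'):
    c=shot(n,n+'0'); print(n,c['K'],c['k1'],np.round(c['cam_to_world'],3))
s=readout.observe(); print(s['time_s'],s['ee_pos'],np.round(s['orientation'],3),s['contact_force'],s['width'])
E
```

```text
side [[483.47848189   0.         256.6010434 ]
 [  0.         483.47848189 194.39766393]
 [  0.           0.           1.        ]] -0.07988962326933617 [[ 0.969  0.137 -0.207  0.201]
 [-0.248  0.547 -0.799 -1.097]
 [ 0.004  0.826  0.564  0.878]
 [ 0.     0.     0.     1.   ]]
top [[375.99936706   0.         256.77729775]
 [  0.         375.99936706 190.31100291]
 [  0.           0.           1.        ]] -0.057923115603212845 [[ 0.031  0.977 -0.213  0.259]
 [-1.     0.031 -0.002  0.019]
 [ 0.005  0.213  0.977  1.212]
 [ 0.     0.     0.     1.   ]]
0.1 [0.13477332 0.532929   0.21816297] [[-0.969  0.245 -0.   ]
 [ 0.245  0.969 -0.001]
 [ 0.    -0.001 -1.   ]] [-0.48314999 -0.12853779 -0.65412643] 1.0008595641353406
```

View pics/top0.png

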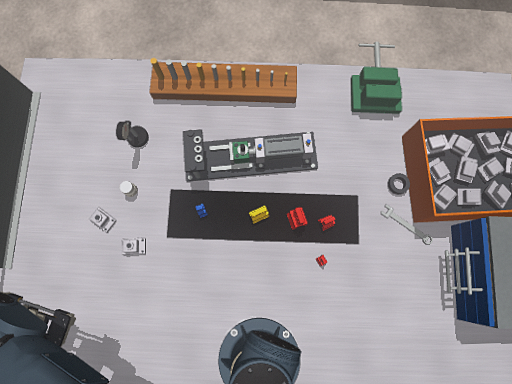

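View pics/side0.png

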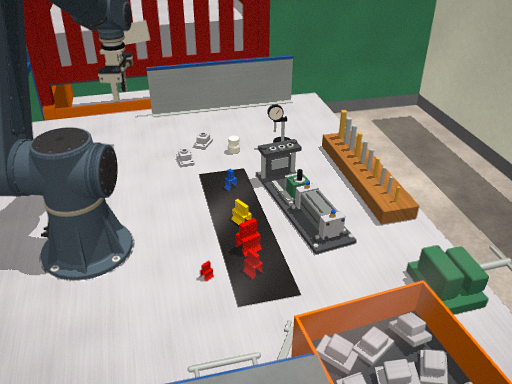

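Reds in the top view: large at (297,217), medium at (328,222), small at (322,261), the last one off the mat. I'll check their sizes in an enlarged crop.

```bash
python3 - <<'E'
from h import *
t=load('top0')['img']; s=load('side0')['img']
a=cv2.resize(t[125:275,180:340],None,fx=4,fy=4,interpolation=cv2.INTER_CUBIC)[:, :640]
cv2.imwrite('pics/c1.png',a)
b=cv2.resize(s[160:290,190:360],None,fx=4.5,fy=4.5,interpolation=cv2.INTER_CUBIC)
cv2.imwrite('pics/c2.png',b)
E
```

```text
(no output)
```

View pics/c1.png

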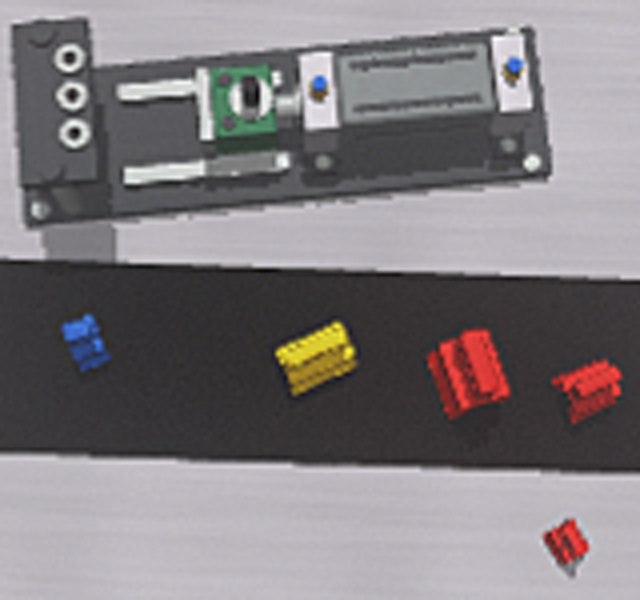

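View pics/c2.png

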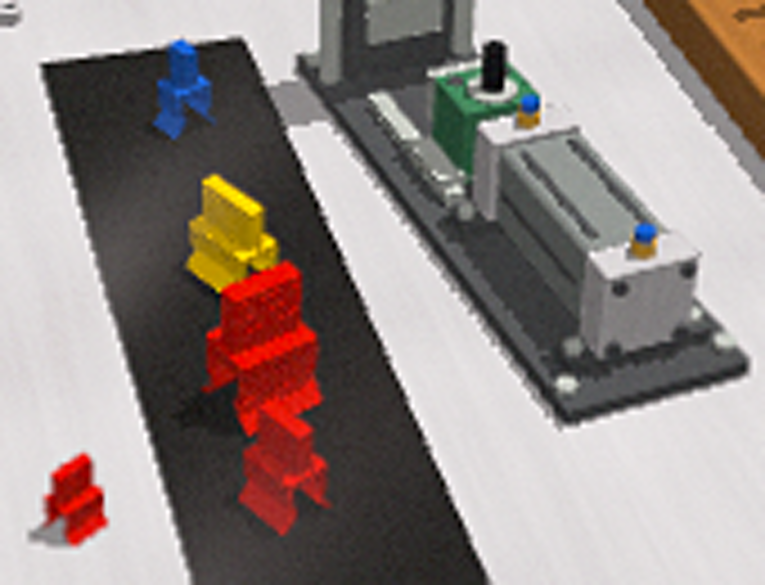

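The side crop shows a large red at (262,345), a medium red at (285,470) and a small red at (76,500). The medium one is about as tall as blue and yellow, so it should be the 40 mm spacer. In the top crop it is at (590,390). Next I'll measure roughly.

```bash
python3 - <<'E'
from h import *
c=load('top0'); s=load('side0')
T=lambda x,y,z: at(c,180+(x+.5)/4-.5,125+(y+.5)/4-.5,z)
S=lambda x,y,z: at(s,190+(x+.5)/4.5-.5,160+(y+.5)/4.5-.5,z)
for n,p in dict(nearL=(28,228,.014),nearR=(550,178,.014),farR=(530,28,.014),boltL=(40,209,.018),boltR=(533,162,.018),port1=(319,88,.107),port2=(514,68,.107),post=(252,90,.118),ribA=(562,384,.0695),ribB=(618,364,.0695)).items(): print(n,T(*p).round(4))
print('sidepost',S(494,45,.118).round(4),'port1',S(530,100,.107).round(4),'port2',S(645,230,.107).round(4))
print('ribs',S(262,407,.0695).round(4),S(307,437,.0695).round(4))
for n,a,b,z in(('big',(225,285),(298,265),.1),('yel',(204,177),(262,210),.07),('small',(65,470),(88,458),.045)): print(n,np.linalg.norm(S(*a,z)-S(*b,z)).round(4))
E
```

```text
nearL [0.5422 0.2524 0.014 ]
nearR [ 0.5985 -0.1762  0.014 ]
farR [ 0.7298 -0.1599  0.014 ]
boltL [0.5576 0.2429 0.018 ]
boltR [ 0.6106 -0.1615  0.018 ]
port1 [0.6384 0.0173 0.107 ]
port2 [ 0.6598 -0.1335  0.107 ]
post [0.6314 0.0685 0.118 ]
ribA [ 0.4194 -0.1759  0.0695]
ribB [ 0.4362 -0.2192  0.0695]
sidepost [0.6376 0.0764 0.118 ] port1 [0.6448 0.0221 0.107 ] port2 [ 0.6642 -0.1308  0.107 ]
ribs [ 0.4137 -0.1891  0.0695] [ 0.432  -0.2197  0.0695]
big 0.0468
yel 0.0528
small 0.0157
```

>>> drive_tool(targets=[[[9.3,-44,-40,-15,68],[9.3,-44,-40,-15,68],[9.3,-44,-40,-15,68],[9.3,-44,-40,-15,68],[9.3,-44,-40,-15,68],[9.3,-44,-40,-15,68],[9.3,-44,-40,-15,68],[9.3,-44,-40,-15,68],[9.3,-44,-40,-15,68],[9.3,-44,-40,-15,68],[9.3,-44,-40,-15,68],[9.3,-44,-40,-15,68]]])

```text
time_s: 1.3
ee_pos: [0.4568, 0.0462, 0.3658]
orientation: [[-0.135, 0.991, -0.0], [0.991, 0.135, 0.0], [0.0, 0.0, -1.0]]
contact_force: [0.4, 1.0, 0.1]
width: 1.001
grasp_force: 0.0
```

>>> drive_tool(targets=[[[9.3,-11,5,-3.5,0],[9.3,-11,5,-3.5,0],[9.3,-11,5,-3.5,0],[9.3,-11,5,-3.5,0],[9.3,-11,5,-3.5,0]]])

```text
time_s: 1.8
ee_pos: [0.5204, -0.0539, 0.3997]
orientation: [[-0.135, 0.991, -0.001], [0.991, 0.135, 0.0], [0.001, -0.001, -1.0]]
contact_force: [0.7, -0.2, 0.7]
width: 1.002
grasp_force: 0.0
```

```bash
python3 - <<'E'
from h import *
c=shot('wrist','w0'); print(c['K'],c['k1'],np.round(c['T_tool_cam'],3),readout.observe()['ee_pos'])
i=cv2.resize(c['img'],(800,600),interpolation=cv2.INTER_CUBIC); cv2.imwrite('pics/w0b.png',i)
E
```

```text
[[274.49457892   0.         255.4288138 ]
 [  0.         274.49457892 193.27856914]
 [  0.           0.           1.        ]] -0.040464388751836146 [[-0.     0.971  0.24   0.066]
 [ 1.     0.     0.     0.001]
 [ 0.     0.24  -0.971 -0.166]
 [ 0.     0.     0.     1.   ]] [ 0.52020165 -0.05334118  0.39988171]
```

View pics/w0b.png

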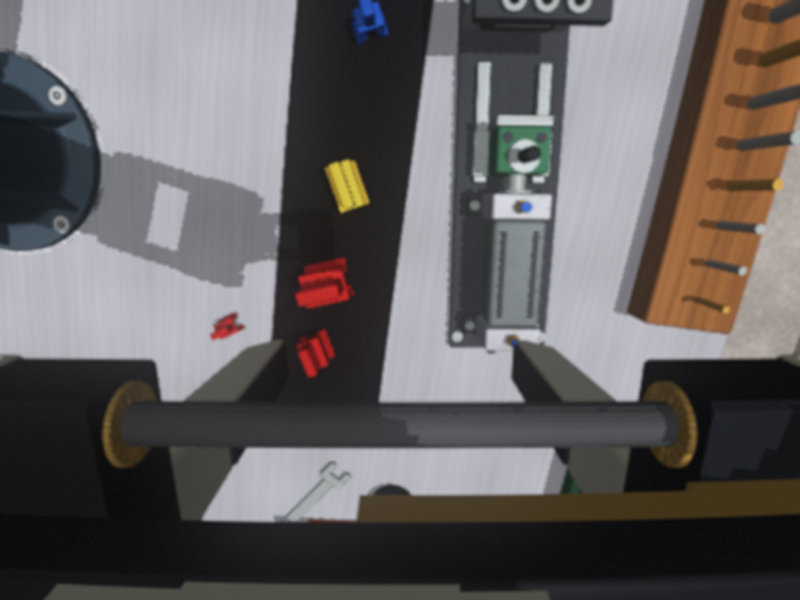

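The wrist view (800x600) shows the post top at (533,152), the ports at (524,207) and (512,341), and the medium red at (316,354).

```bash
python3 - <<'E'
from h import *
c=load('w0'); W=lambda x,y,z: at(c,(x+.5)*.64-.5,(y+.5)*.64-.5,z)
def pr(n,*a): p=W(*a);print(n,p.round(4));return p
a=pr('L1',459,60,.014);b=pr('L2',449,343,.014);print(np.degrees(np.arctan2(*(a-b)[1::-1])))
a=pr('R1',568,60,.014);b=pr('R2',558,190,.014);print(np.degrees(np.arctan2(*(a-b)[1::-1])))
a=pr('p1',526,207,.107);b=pr('p2',512,341,.107);print(np.degrees(np.arctan2(*(a-b)[1::-1])))
pr('post',534,152,.118)
a=pr('rodL',507,183,.057);b=pr('rodR',528,183,.057)
a=pr('capL',494,218,.09);b=pr('capR',551,218,.09);pr('capfront',523,194,.09)
pr('greenface',523,176,.082)
pr('backL',449,346,.014)
# post and ports refine using intersecting rays with top/side
t=load('top0');s=load('side0')
def tri(rs):
    A=0;B=0
    for o,d in rs:
        d=d/np.linalg.norm(d);M=np.eye(3)-np.outer(d,d);A=A+M;B=B+M@o
    return np.linalg.solve(A,B)
print('post tri',tri([ray(c,534*.64,152*.64),ray(s,190+494/4.5,160+45/4.5)]))
# rib of red
hsv=cv2.cvtColor(c['img'],cv2.COLOR_BGR2HSV);m=((hsv[...,0]<8)|(hsv[...,0]>172))&(hsv[...,1]>150)&(hsv[...,2]>60)
n,l,st,ce=cv2.connectedComponentsWithStats(m.astype('uint8'))
for k in range(1,n):
    if st[k,4]>40: print(st[k],ce[k],W(ce[k][0]/.64,ce[k][1]/.64,.05).round(4))
E
```

```text
L1 [0.5606 0.1774 0.014 ]
L2 [ 0.605  -0.1703  0.014 ]
97.27928925405409
R1 [0.6884 0.1963 0.014 ]
R2 [0.7081 0.0474 0.014 ]
97.50622677185876
p1 [0.6454 0.0196 0.107 ]
p2 [ 0.6597 -0.1278  0.107 ]
95.55154127382134
post [0.6395 0.0734 0.118 ]
rodL [0.6327 0.0439 0.057 ]
rodR [0.6567 0.0473 0.057 ]
capL [0.6178 0.0034 0.09  ]
capR [0.6799 0.0121 0.09  ]
capfront [0.6443 0.0329 0.09  ]
greenface [0.6428 0.0521 0.082 ]
backL [ 0.6057 -0.1746  0.014 ]
post tri [0.63870442 0.07321085 0.11859159]
[189 165  38  33 885] [206.89152542 181.72316384] [ 0.4338 -0.1039  0.05  ]
[136 202  16  14 111] [143.76576577 209.54954955] [ 0.3148 -0.1766  0.05  ]
[190 210  25  32 489] [201.55214724 225.51738241] [ 0.4314 -0.1941  0.05  ]
```

>>> drive_tool(targets=[[[5,11,13.5,20,0],[5,11,13.5,20,0],[5,11,13.5,20,0],[5,11,13.5,20,0],[5,11,13.5,20,0],[5,11,13.5,20,0],[5,11,13.5,20,0],[5,11,13.5,24,0],[5,11,13.5,27,0],[5,11,13.5,29,0],[5,11,13.5,30,0],[5,11,13.5,31,0]]])

```text
time_s: 3.05
ee_pos: [0.6401, 0.0729, 0.092]
orientation: [[-0.135, 0.991, 0.003], [0.991, 0.135, 0.0], [-0.0, 0.003, -1.0]]
contact_force: [0.6, 0.5, -0.2]
width: 0.539
grasp_force: 0.0
```

```bash
python3 - <<'E'
from h import *
c=shot('wrist','w1'); s=readout.observe();print(s['ee_pos'],s['contact_force'])
i=cv2.resize(c['img'],(800,600),interpolation=cv2.INTER_CUBIC); cv2.imwrite('pics/w1b.png',i)
E
```

```text
[0.63934121 0.07297582 0.09024947] [-0.93526244 -0.13132002 -1.71263748]
```

View pics/w1b.png

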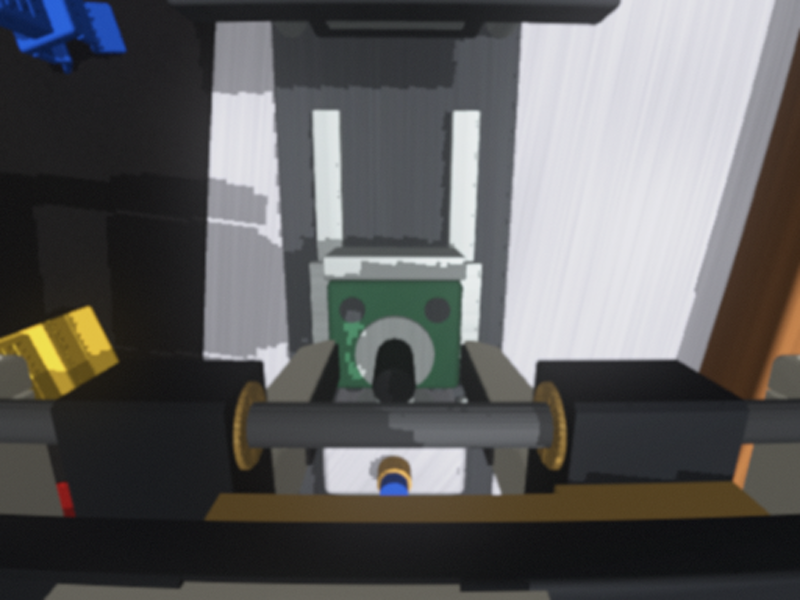

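The post (395,370) lies centred between the fingers, so I'll grip it.

>>> drive_tool(targets=[[[0,0,0,0,0],[0,0,0,0,0],[0,0,0,0,0],[0,0,0,0,0],[0,0,0,0,0]]], force=40)

```text
time_s: 3.6
ee_pos: [0.6379, 0.0731, 0.0906]
orientation: [[-0.136, 0.991, -0.004], [0.991, 0.136, -0.001], [0.0, -0.004, -1.0]]
contact_force: [-5.2, -2.1, 10.4]
width: 0.165
grasp_force: 40.1
```

>>> drive_tool(targets=[[[0,0.3,0,-0.1,0],[0,0.8,0,-0.1,0],[0,1.3,0,-0.1,0],[0,1.8,0,-0.1,0],[0,2.3,0,-0.1,0],[0,2.8,0,-0.1,0],[0,3.3,0,-0.1,0],[0,3.8,0,-0.1,0],[0,4.3,0,-0.1,0],[0,4.6,0,-0.1,0],[0,4.8,0,-0.1,0],[0,4.8,0,-0.1,0]]])

```text
time_s: 4.8
ee_pos: [0.6317, 0.1196, 0.0907]
orientation: [[-0.136, 0.991, -0.003], [0.991, 0.136, -0.002], [-0.002, -0.004, -1.0]]
contact_force: [-4.5, -7.4, -1.2]
width: 0.163
grasp_force: 40.0
```

```bash
python3 - <<'E'
from h import *
c=shot('wrist','w2'); s=readout.observe();print(s['ee_pos'],s['contact_force'],s['width'])
i=cv2.resize(c['img'],(800,600),interpolation=cv2.INTER_CUBIC); cv2.imwrite('pics/w2b.png',i)
E
```

```text
[0.6317146  0.11960642 0.09068267] [-4.38610076 -7.57803448 -1.35177473] 0.16095256846251585
```

View pics/w2b.png

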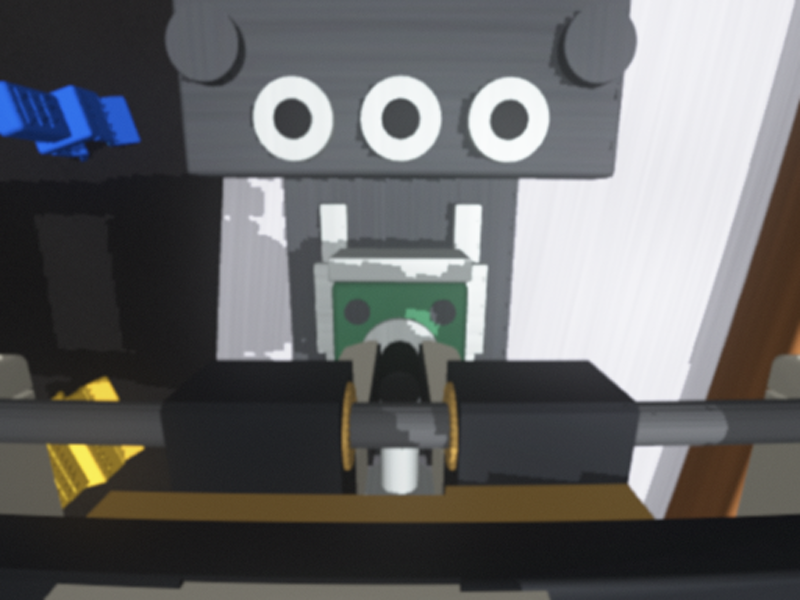

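>>> drive_tool(targets=[[[5,0,0,0,0],[5,0,0,0,0],[5,0,0,0,0],[5,0,0,-2,0],[6,0,0,-7,0],[6,0,0,-12,0],[6,0,0,-16,0],[6,-4,-2,-16,-5],[8,-9,-5,-16,-10],[8,-13,-8,-16,-20],[8,-17,-10,-16,-20],[8,-20,-12,-16,-20]]])

```text
time_s: 6.05
ee_pos: [0.5403, -0.0955, 0.2517]
orientation: [[-0.467, 0.884, 0.001], [0.884, 0.467, -0.0], [-0.001, 0.001, -1.0]]
contact_force: [1.0, 0.4, 0.4]
width: 0.856
grasp_force: 0.0
```

```bash
python3 - <<'E'
from h import *
c=load('w2'); p=at(c,400*.64,177*.64,.130); print('drillplate edge',p)
u=np.array([np.cos(np.radians(97.6)),np.sin(np.radians(97.6))]); print('plate x155->nose u',p[:2]@u-.155,'jaw face u',np.array([.6317,.1196])@u-.018)
E
```

```text
drillplate edge [0.62374082 0.19053226 0.13      ]
plate x155->nose u -0.04863517277862511 jaw face u 0.017003016888660186
```

>>> drive_tool(targets=[[[8,-5,-5,0,0],[8,-10,-10,0,0],[8,-12,-15,0,0],[8,-12,-15,0,0],[8,-12,-15,0,0],[8,-12,-15,0,0],[8,-12,-15,0,0]]])

```text
time_s: 6.75
ee_pos: [0.4651, -0.2688, 0.2515]
orientation: [[-0.467, 0.884, 0.0], [0.884, 0.467, 0.0], [-0.0, 0.0, -1.0]]
contact_force: [0.1, 1.4, -0.1]
width: 0.859
grasp_force: 0.0
```

```bash
python3 - <<'E'
from h import *
c=shot('wrist','w3'); s=readout.observe();print(s['ee_pos'],np.round(s['orientation'],3))
i=cv2.resize(c['img'],(800,600),interpolation=cv2.INTER_CUBIC); cv2.imwrite('pics/w3b.png',i)
E
```

```text
[ 0.4651801  -0.26863511  0.2514478 ] [[-0.468  0.884  0.   ]
 [ 0.884  0.468  0.   ]
 [-0.     0.    -1.   ]]
```

View pics/w3b.png

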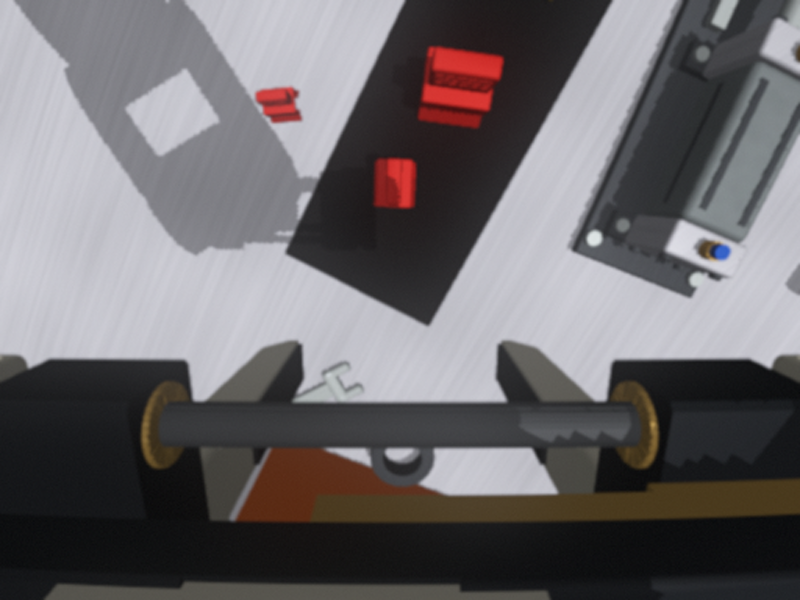

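```bash
cat > fit.py <<'E'
from h import *
from scipy.optimize import minimize
def fit(c,x0,z0=.0225,box=None,zfix=True):
    hsv=cv2.cvtColor(c['img'],cv2.COLOR_BGR2HSV);m=((hsv[...,0]<8)|(hsv[...,0]>172))&(hsv[...,1]>130)&(hsv[...,2]>40)
    u,v=proj(c,[x0[0],x0[1],z0])[0]; n,l=cv2.connectedComponents(m.astype('uint8'))
    k=l[int(v),int(u)]; m=(l==k).astype(np.float32); S=8
    r=cv2.boundingRect(m.astype('uint8')); X,Y=r[0]-10,r[1]-10;W,H=r[2]+20,r[3]+20
    M=m[Y:Y+H,X:X+W]
    g=lambda hx,hy,z:[(a,b,z) for a in(-hx,hx) for b in(-hy,hy)]
    parts=[g(.018,.006,.017)+g(.018,.006,.0475), g(.02,.015,.017)+g(.02,.015,0)+g(.02,.019,-.0195)]
    def cost(p):
        a=np.radians(p[2]);R=np.array([[np.cos(a),-np.sin(a),0],[np.sin(a),np.cos(a),0],[0,0,1]])
        I=np.zeros((H*S,W*S),np.uint8)
        for q in parts:
            P=np.array(q)@R.T+[p[0],p[1],z0]; uv=(proj(c,P)-[X,Y]+.5)*S
            cv2.fillConvexPoly(I,cv2.convexHull(uv.astype(np.float32)).astype(np.int32),1)
        J=cv2.resize(I.astype(np.float32),(W,H),interpolation=cv2.INTER_AREA); return np.abs(J-M).sum()/M.sum()
    best=min((minimize(cost,[x0[0],x0[1],y],method='Nelder-Mead',options=dict(initial_simplex=np.array([[x0[0],x0[1],y],[x0[0]+.006,x0[1],y],[x0[0],x0[1]+.006,y],[x0[0],x0[1],y+6]]))) for y in (x0[2]-6,x0[2],x0[2]+6)),key=lambda r:r.fun)
    return best.x,best.fun,m.sum()
E
python3 - <<'E'
from fit import *
c=load('w3'); p=at(c,395*.64,183*.64,.03); print(p)
print(fit(c,[p[0],p[1],118]))
d=load('w0'); print(fit(d,[p[0],p[1],118]))
E
```

```text
[ 0.42711243 -0.20194812  0.03      ]
(array([  0.4264192 ,  -0.20238512, 114.67534733]), np.float64(0.08316362649202347), np.float32(890.0))
(array([  0.42620898,  -0.20300969, 116.2921677 ]), np.float64(0.10074172914028168), np.float32(514.0))
```

>>> drive_tool(targets=[[[5,4,0,0,0],[5,7.7,-0.3,0,2.7],[5,7.7,-0.3,4,2.7],[5,7.7,-0.3,8,2.7],[5,7.7,-0.3,12,2.7],[5,7.7,-0.3,15,2.7],[5,7.7,-0.3,17,2.7],[5,7.7,-0.3,19,2.7],[5,7.7,-0.3,20,2.7],[5,7.7,-0.3,20.5,2.7],[5,7.7,-0.3,20.5,2.7]]])

```text
time_s: 7.9
ee_pos: [0.4262, -0.2026, 0.0464]
orientation: [[-0.425, 0.905, -0.0], [0.905, 0.425, 0.0], [0.0, -0.0, -1.0]]
contact_force: [-0.7, 0.5, -0.4]
width: 0.534
grasp_force: 0.0
```

```bash
python3 - <<'E'
from h import *
c=shot('wrist','w4'); s=readout.observe();print(s['ee_pos'],np.round(s['orientation'],3),s['contact_force'])
i=cv2.resize(c['img'][180:330,150:362],(800,566),interpolation=cv2.INTER_CUBIC); cv2.imwrite('pics/w4b.png',i)
E
```

```text
[ 0.42637698 -0.20286678  0.04685627] [[-0.425  0.905  0.001]
 [ 0.905  0.425 -0.   ]
 [-0.001  0.    -1.   ]] [0.50433298 0.27633128 0.25368245]
```

View pics/w4b.png

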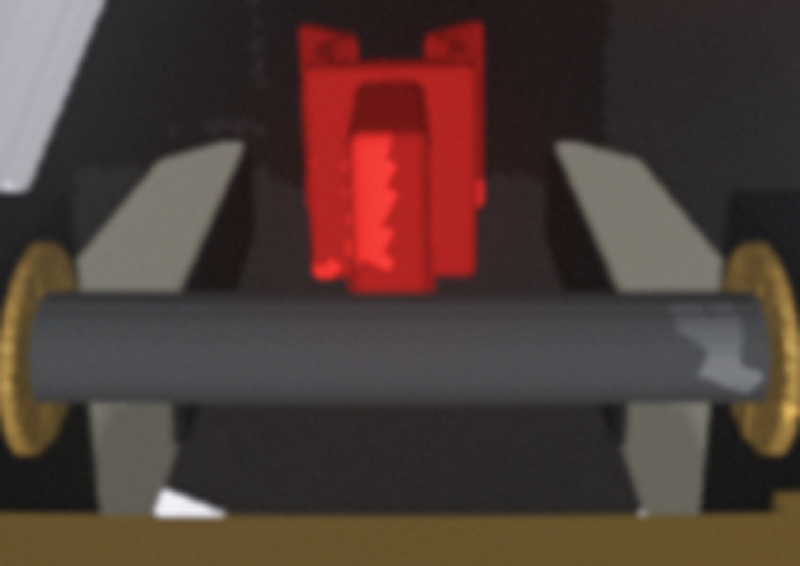

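The medium red's rib (390,210) stands between the fingers, square to them and about 1 mm off centre. Now grip and lift.

>>> drive_tool(targets=[[[0,0,-0.1,0,0],[0,0,-0.1,0,0],[0,0,-0.1,0,0],[0,0,-0.1,0,0],[0,0,-0.1,0,0],[0,0,-0.1,0,0],[0,0,-0.1,-1,0],[0,0,-0.1,-4,0],[0,0,-0.1,-9,0],[0,0,-0.1,-14,0],[0,0,-0.1,-16,0],[0,0,-0.1,-16,0]]], force=50)

```text
time_s: 9.15
ee_pos: [0.4262, -0.204, 0.2099]
orientation: [[-0.424, 0.906, 0.005], [0.906, 0.424, -0.003], [-0.005, 0.003, -1.0]]
contact_force: [-0.2, -0.3, -1.1]
width: 0.126
grasp_force: 50.0
```

>>> drive_tool(targets=[[[0,3,4,0,4],[0,5,8,0,8],[0,7,12,0,14],[0,9,17,0,17.5],[0,11,21,0,17.5],[0,13,25,0,17.5],[0,14.5,28,0,17.5],[0,15.6,30.8,0,17.5],[0,15.6,30.8,0,17.5],[0,15.6,30.8,0,17.5],[0,15.6,30.8,3,17.5],[0,15.6,30.8,5,17.5]]])

```text
time_s: 10.35
ee_pos: [0.6365, 0.0675, 0.1547]
orientation: [[-0.131, 0.991, -0.002], [0.991, 0.131, -0.0], [0.0, -0.002, -1.0]]
contact_force: [0.5, -0.2, -1.1]
width: 0.123
grasp_force: 50.0
```

```bash
python3 - <<'E'
from h import *
from fit import fit
c=shot('wrist','w5'); t=shot('top','t5'); sd=shot('side','s5'); s=readout.observe();print(s['ee_pos'],np.round(s['orientation'],4),s['contact_force'],s['width'])
i=np.vstack([cv2.resize(sd['img'][140:240,250:350],(500,500),interpolation=cv2.INTER_CUBIC)])
j=cv2.resize(t['img'][110:190,200:280],(300,300),interpolation=cv2.INTER_CUBIC)
k=cv2.resize(c['img'][180:330,170:342],(300,262),interpolation=cv2.INTER_CUBIC)
o=np.zeros((562,800,3),'uint8');o[:500,:500]=i;o[:300,500:]=j;o[300:562,500:]=k
cv2.imwrite('pics/m5.png',o)
E
```

```text
[0.63660183 0.06767279 0.15538138] [[-1.314e-01  9.913e-01 -3.000e-03]
 [ 9.913e-01  1.314e-01 -2.000e-04]
 [ 2.000e-04 -3.000e-03 -1.000e+00]] [ 0.29286288 -0.39995329 -0.05765458] 0.1253692783606834
```

View pics/m5.png

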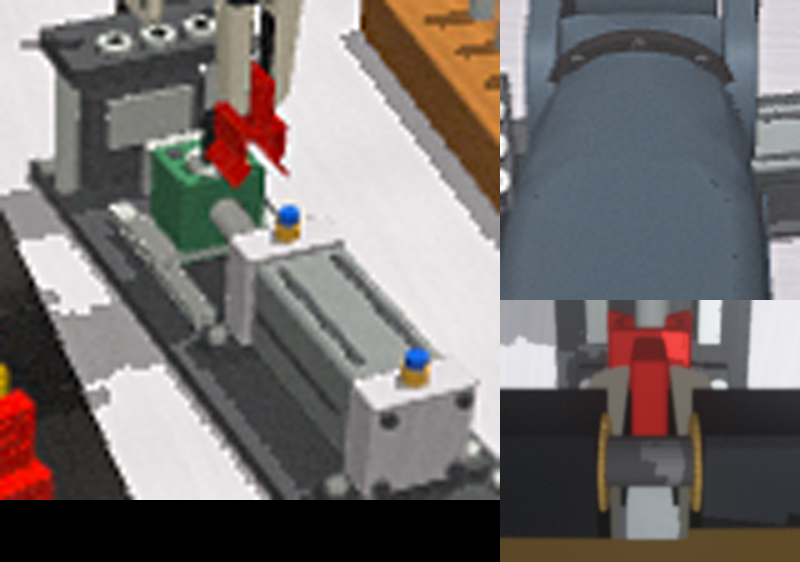

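The side view shows the red spacer held upright above the bare rod between jaw and nose, with no contact. The remaining lateral error is about 1.5 mm.

>>> drive_tool(targets=[[[0,0,0.17,0,0],[0,0,0.17,1,0],[0,0,0.17,3,0],[0,0,0.17,4.5,0],[0,0,0.17,5.3,0],[0,0,0.17,5.3,0],[0,0,0.17,5.3,0]]])

```text
time_s: 11.2
ee_pos: [0.6398, 0.0688, 0.1038]
orientation: [[-0.132, 0.991, 0.001], [0.991, 0.132, -0.0], [-0.0, 0.001, -1.0]]
contact_force: [0.4, 0.7, -0.4]
width: 0.125
grasp_force: 50.0
```

```bash
python3 - <<'E'
from h import *
r=[]
for i in range(6):
    imaging.camera('wrist'); s=readout.observe(); p=s['ee_pos']; r.append([p[0]*.9912+p[1]*.1323,-.1323*p[0]+.9912*p[1],p[2]])
print(np.round(r,4),np.mean(r,0))
E
```

```text
[[ 0.6434 -0.0165  0.1041]
 [ 0.6434 -0.0165  0.1042]
 [ 0.6434 -0.0165  0.1042]
 [ 0.6433 -0.0164  0.1041]
 [ 0.6432 -0.0165  0.104 ]
 [ 0.6431 -0.0164  0.1038]] [ 0.64331225 -0.0164491   0.1040775 ]
```

>>> drive_tool(targets=[[[0,0,-0.12,0.2,0],[0,0,-0.12,0.4,0],[0,0,-0.12,0.5,0],[0,0,-0.12,0.5,0]]])

```text
time_s: 11.9
ee_pos: [0.6381, 0.0686, 0.0981]
orientation: [[-0.132, 0.991, -0.0], [0.991, 0.132, 0.0], [0.0, -0.0, -1.0]]
contact_force: [0.2, 0.2, 0.3]
width: 0.122
grasp_force: 50.0
```

>>> drive_tool(targets=[[[0,0,0,0.2,0],[0,0,0,0.3,0],[0,0,0,0.3,0]]])

```text
time_s: 12.2
ee_pos: [0.6387, 0.0687, 0.0962]
orientation: [[-0.132, 0.991, 0.001], [0.991, 0.132, 0.0], [-0.0, 0.001, -1.0]]
contact_force: [-1.8, -0.6, 6.0]
width: 0.128
grasp_force: 50.0
```

>>> drive_tool(targets=[[[0,0,0,0.1,0],[0,0,0,0.2,0],[0,0,0,0.2,0]]])

```text
time_s: 12.5
ee_pos: [0.639, 0.0686, 0.0953]
orientation: [[-0.132, 0.991, 0.002], [0.991, 0.132, 0.0], [-0.0, 0.002, -1.0]]
contact_force: [-3.9, -0.6, 14.1]
width: 0.128
grasp_force: 50.0
```

>>> drive_tool(targets=[[[0,0,-0.1,0,0],[0,0,-0.1,0.1,0],[0,0,-0.1,0.1,0]]])

```text
time_s: 12.8
ee_pos: [0.6387, 0.0686, 0.0948]
orientation: [[-0.132, 0.991, 0.004], [0.991, 0.132, 0.0], [-0.0, 0.004, -1.0]]
contact_force: [-2.6, 0.5, 17.1]
width: 0.122
grasp_force: 50.0
```

>>> drive_tool(targets=[[[0,0,0,0.1,0],[0,0,0,0.1,0]]])

```text
time_s: 13.0
ee_pos: [0.6388, 0.0686, 0.094]
orientation: [[-0.132, 0.991, 0.004], [0.991, 0.132, 0.0], [-0.0, 0.004, -1.0]]
contact_force: [-3.0, -0.3, 18.6]
width: 0.125
grasp_force: 50.0
```

>>> drive_tool(targets=[[[0,0,-0.05,0.1,0],[0,0,-0.05,0.1,0]]])

```text
time_s: 13.2
ee_pos: [0.6386, 0.0685, 0.0931]
orientation: [[-0.132, 0.991, 0.005], [0.991, 0.132, 0.0], [-0.0, 0.005, -1.0]]
contact_force: [-2.6, 0.8, 18.1]
width: 0.125
grasp_force: 50.0
```

>>> drive_tool(targets=[[[0,0,0,0.1,0],[0,0,0,0.1,0]]])

```text
time_s: 13.4
ee_pos: [0.6385, 0.0685, 0.0918]
orientation: [[-0.132, 0.991, 0.005], [0.991, 0.132, 0.0], [-0.0, 0.005, -1.0]]
contact_force: [-0.3, -0.1, 13.5]
width: 0.122
grasp_force: 50.0
```

Past the peak; the push is falling off.

>>> drive_tool(targets=[[[0,0,0,0.1,0],[0,0,0,0.2,0],[0,0,0,0.2,0]]])

```text
time_s: 13.7
ee_pos: [0.6383, 0.0685, 0.0892]
orientation: [[-0.132, 0.991, 0.004], [0.991, 0.132, 0.0], [-0.0, 0.004, -1.0]]
contact_force: [1.1, 0.1, 10.3]
width: 0.127
grasp_force: 50.0
```

>>> drive_tool(targets=[[[0,0,0,0.1,0],[0,0,0,0.2,0],[0,0,0,0.2,0]]])

```text
time_s: 14.0
ee_pos: [0.6378, 0.0685, 0.086]
orientation: [[-0.132, 0.991, 0.003], [0.991, 0.132, 0.0], [-0.0, 0.003, -1.0]]
contact_force: [4.6, -0.2, 0.5]
width: 0.125
grasp_force: 50.0
```

>>> drive_tool(targets=[[[0,0,0,0.1,0],[0,0,0,0.2,0],[0,0,0,0.2,0]]])

```text
time_s: 14.3
ee_pos: [0.6373, 0.0685, 0.0829]
orientation: [[-0.132, 0.991, 0.001], [0.991, 0.132, 0.0], [-0.0, 0.001, -1.0]]
contact_force: [6.6, 0.6, -3.9]
width: 0.128
grasp_force: 50.0
```

>>> drive_tool(targets=[[[0,0,0.1,0,0],[0,0,0.1,0.1,0],[0,0,0.1,0.1,0]]])

```text
time_s: 14.6
ee_pos: [0.6376, 0.0685, 0.0817]
orientation: [[-0.132, 0.991, -0.001], [0.991, 0.132, 0.0], [0.0, -0.001, -1.0]]
contact_force: [4.7, 1.1, -7.0]
width: 0.124
grasp_force: 50.0
```

>>> drive_tool(targets=[[[0,0,0,0.1,0],[0,0,0,0.1,0]]])

```text
time_s: 14.8
ee_pos: [0.6376, 0.0686, 0.0811]
orientation: [[-0.132, 0.991, -0.0], [0.991, 0.132, -0.0], [0.0, -0.0, -1.0]]
contact_force: [5.3, 1.3, -6.2]
width: 0.126
grasp_force: 50.0
```

>>> drive_tool(targets=[[[0,0,0.06,0.1,0],[0,0,0.06,0.1,0]]])

```text
time_s: 15.0
ee_pos: [0.6381, 0.0686, 0.0806]
orientation: [[-0.132, 0.991, -0.001], [0.991, 0.132, -0.0], [0.0, -0.001, -1.0]]
contact_force: [-0.1, 0.6, 1.7]
width: 0.129
grasp_force: 50.0
```

>>> drive_tool(targets=[[[0,0,0,0.1,0],[0,0,0,0.1,0]]])

```text
time_s: 15.2
ee_pos: [0.6383, 0.0686, 0.0806]
orientation: [[-0.132, 0.991, -0.0], [0.991, 0.132, -0.0], [-0.0, -0.0, -1.0]]
contact_force: [-2.8, 0.8, 10.3]
width: 0.132
grasp_force: 50.0
```

Seated: after the pull-in the force reversed to a hard stop at 80.6 mm, against about 81 mm expected. Release and rise.

>>> drive_tool(targets=[[[3,0,0,-0.1,0],[3,0,0,-0.1,0],[3,0,0,-0.1,0],[3,0,0,-0.1,0],[3,0,0,-2,0],[3,0,0,-5,0],[4,1,0,-8,0],[5,3,0,-8,0],[5,5.1,0,-8,0],[5,5.1,0,-8,0],[5,5.1,0,-8,0]]])

```text
time_s: 16.3
ee_pos: [0.6315, 0.1191, 0.1592]
orientation: [[-0.133, 0.991, -0.0], [0.991, 0.133, -0.0], [-0.0, -0.0, -1.0]]
contact_force: [0.3, 0.3, -0.3]
width: 0.536
grasp_force: 0.0
```

```bash
python3 - <<'E'
from h import *
from fit import fit
s=readout.observe();print(s['ee_pos'],s['contact_force'],s['width'])
c=shot('side','s6')
for z in (.057,.060,.073): print(z,fit(c,[.638,.068,97.6],z0=z))
E
```

```text
[0.63153751 0.11913058 0.15916421] [ 0.32226566  0.32605421 -0.28093647] 0.5364479749985313Traceback (most recent call last):
  File "<stdin>", line 5, in <module>
  File "fit.py", line 18, in fit
    best=min((minimize(cost,[x0[0],x0[1],y],method='Nelder-Mead',options=dict(initial_simplex=np.array([[x0[0],x0[1],y],[x0[0]+.006,x0[1],y],[x0[0],x0[1]+.006,y],[x0[0],x0[1],y+6]]))) for y in (x0[2]-6,x0[2],x0[2]+6)),key=lambda r:r.fun)
  File "fit.py", line 18, in <genexpr>
    best=min((minimize(cost,[x0[0],x0[1],y],method='Nelder-Mead',options=dict(initial_simplex=np.array([[x0[0],x0[1],y],[x0[0]+.006,x0[1],y],[x0[0],x0[1]+.006,y],[x0[0],x0[1],y+6]]))) for y in (x0[2]-6,x0[2],x0[2]+6)),key=lambda r:r.fun)
              ~~~~~~~~^^^^^^^^^^^^^^^^^^^^^^^^^^^^^^^^^^^^^^^^^^^^^^^^^^^^^^^^^^^^^^^^^^^^^^^^^^^^^^^^^^^^^^^^^^^^^^^^^^^^^^^^^^^^^^^^^^^^^^^^^^^^^^^^^^^^^^^^^^^^^^^^^^^^^^^^^^^^^^^^^
    res = _minimize_neldermead(fun, x0, args, callback, bounds=bounds,
                               **options)
    fsim[k] = func(sim[k])
              ~~~~^^^^^^^^
    fx = function(np.copy(x), *(wrapper_args + args))
  File "fit.py", line 17, in cost
    J=cv2.resize(I.astype(np.float32),(W,H),interpolation=cv2.INTER_AREA); return np.abs(J-M).sum()/M.sum()
                                                                                         ~^~
ValueError: operands could not be broadcast together with shapes (404,532) (10,10)
```

```bash
python3 - <<'E'
from h import *
c=load('s6'); hsv=cv2.cvtColor(c['img'],cv2.COLOR_BGR2HSV);m=((hsv[...,0]<8)|(hsv[...,0]>172))&(hsv[...,1]>130)&(hsv[...,2]>40)
n,l,st,ce=cv2.connectedComponentsWithStats(m.astype('uint8'))
U=np.array([-.1323,.9912,0])
print('pred rib top ends',proj(c,[np.array([.6382,.0695,.1045])+k*.018*U for k in(-1,1)]),'crown edge',proj(c,[np.array([.6382,.0695,.074])+k*.02*U-np.array([.9912,.1323,0])*.015 for k in(-1,1)]))
for k in range(1,n):
    if 250<ce[k][0]<350 and 140<ce[k][1]<230 and st[k,4]>10: print(st[k])
for r in range(162,206): print(r,''.join('#' if x else '.' for x in m[r,275:325]))
E
```

```text
pred rib top ends [[302.72836057 177.52468883]
 [297.45329765 171.64639402]] crown edge [[297.98462804 187.38911523]
 [292.27570005 180.71549103]]
[291 172  14  24 155]
162 ..................................................
163 ..................................................
164 ..................................................
165 ..................................................
166 ..................................................
167 ..................................................
168 ..................................................
169 ..................................................
170 ..................................................
171 ..................................................
172 .....................####.........................
173 .....................#####........................
174 .....................######.......................
175 .....................#######......................
176 .....................#######......................
177 .....................########.....................
178 .....................########..................
[... 788 characters left out ...]
........###.............................
194 ...................#..............................
195 ...................#..............................
196 ..................................................
197 ..................................................
198 ..................................................
199 ..................................................
200 ..................................................
201 ..................................................
202 ..................................................
203 ..................................................
204 ..................................................
205 ..................................................
```

The spacer's image matches the home prediction (rib top 172 to 177 px). Now grip the post.

>>> drive_tool(targets=[[[5,0,0,3,0],[5,0,0,5.5,0],[5,0,0,6.8,0],[5,0,0,6.8,0],[0,0,0,6.8,0],[0,0,0,6.8,0],[0,0,0,6.8,0],[0,0,0,6.8,0],[0,0,0,6.8,0]]], force=40)

```text
time_s: 17.25
ee_pos: [0.6318, 0.1192, 0.0919]
orientation: [[-0.132, 0.991, 0.001], [0.991, 0.132, 0.0], [-0.0, 0.001, -1.0]]
contact_force: [-0.1, -0.1, 3.6]
width: 0.163
grasp_force: 40.1
```

>>> drive_tool(targets=[[[0,-0.2,0,0,0],[0,-0.4,0,0,0],[0,-0.7,0,0,0],[0,-1,0,0,0],[0,-1.3,0,0,0],[0,-1.5,0,0,0],[0,-1.7,0,0,0],[0,-1.9,0,0,0],[0,-2,0,0,0]]])

```text
time_s: 18.15
ee_pos: [0.6342, 0.1013, 0.0918]
orientation: [[-0.132, 0.991, 0.0], [0.991, 0.132, 0.003], [0.003, 0.001, -1.0]]
contact_force: [-2.1, 11.8, 1.5]
width: 0.164
grasp_force: 40.0
```

>>> drive_tool(targets=[[[0,-0.1,0,0,0],[0,-0.2,0,0,0]]])

```text
time_s: 18.35
ee_pos: [0.6344, 0.0994, 0.0918]
orientation: [[-0.132, 0.991, 0.0], [0.991, 0.132, 0.003], [0.003, 0.001, -1.0]]
contact_force: [-1.4, 12.3, 2.9]
width: 0.163
grasp_force: 40.0
```

>>> drive_tool(targets=[[[0,-0.1,0,0,0],[0,-0.2,0,0,0]]])

```text
time_s: 18.55
ee_pos: [0.6347, 0.0974, 0.0918]
orientation: [[-0.132, 0.991, 0.0], [0.991, 0.132, 0.003], [0.003, 0.001, -1.0]]
contact_force: [-2.0, 12.5, 3.1]
width: 0.162
grasp_force: 40.0
```

>>> drive_tool(targets=[[[0,-0.1,0,0,0],[0,-0.1,0,0,0]]])

```text
time_s: 18.75
ee_pos: [0.6348, 0.0963, 0.0918]
orientation: [[-0.132, 0.991, 0.0], [0.991, 0.132, 0.003], [0.003, 0.001, -1.0]]
contact_force: [-2.3, 10.7, 1.7]
width: 0.161
grasp_force: 40.0
```

>>> drive_tool(targets=[[[0,-0.1,0,0,0],[0,-0.1,0,0,0]]])

```text
time_s: 18.95
ee_pos: [0.635, 0.0953, 0.0918]
orientation: [[-0.132, 0.991, 0.0], [0.991, 0.132, 0.003], [0.003, 0.001, -1.0]]
contact_force: [-1.8, 11.5, 3.2]
width: 0.164
grasp_force: 40.0
```

>>> drive_tool(targets=[[[0,-0.1,0,0,0],[0,-0.1,0,0,0]]])

```text
time_s: 19.15
ee_pos: [0.635, 0.0951, 0.0918]
orientation: [[-0.132, 0.991, 0.0], [0.991, 0.132, 0.004], [0.004, 0.001, -1.0]]
contact_force: [-2.5, 15.5, 3.0]
width: 0.167
grasp_force: 40.0
```

>>> drive_tool(targets=[[[0,-0.1,0,0,0],[0,-0.1,0,0,0]]])

```text
time_s: 19.35
ee_pos: [0.635, 0.095, 0.0918]
orientation: [[-0.132, 0.991, -0.0], [0.991, 0.132, 0.005], [0.005, 0.001, -1.0]]
contact_force: [-2.6, 20.3, 3.0]
width: 0.165
grasp_force: 40.0
```

Force rose from 11.5 to 20 N with no further movement, so the spacer is nipped. Ease the push, open and retreat.

>>> drive_tool(targets=[[[0,0.15,0,0,0],[4,0.15,0,0,0],[4,0.15,0,0,0],[4,0.15,0,0,0],[4,0.15,0,0,0],[4,0.15,0,-2,0],[4,0.15,0,-6,0],[4,0.15,0,-11,0],[4,0.15,0,-16,0],[4,0.15,-5,-18,0],[4,0.15,-10,-18,0],[4,0.15,-12,-18,0]]])

```text
time_s: 20.55
ee_pos: [0.5135, 0.0766, 0.2722]
orientation: [[-0.132, 0.991, 0.001], [0.991, 0.132, -0.0], [-0.0, 0.001, -1.0]]
contact_force: [0.9, -0.6, 0.9]
width: 0.428
grasp_force: 0.0
```

>>> drive_tool(targets=[[[4,-3,-4,-2,0],[4,-6,-9,-4,0],[4,-6,-12,-4,0],[4,-6,-12,-4,0]]])

```text
time_s: 20.95
ee_pos: [0.4023, 0.0005, 0.3125]
orientation: [[-0.13, 0.991, 0.002], [0.991, 0.13, -0.001], [-0.001, 0.002, -1.0]]
contact_force: [1.6, 0.1, -0.3]
width: 0.431
grasp_force: 0.0
```

```bash
python3 - <<'E'
from h import *
s=readout.observe();print(s['ee_pos'],s['contact_force'])
c=shot('side','s7');t=shot('top','t7')
# red & green columns along the rib row; top view masks
def mask(c,f):
    h=cv2.cvtColor(c['img'],cv2.COLOR_BGR2HSV).astype(int);return f(h)
red=lambda h:((h[...,0]<8)|(h[...,0]>172))&(h[...,1]>130)&(h[...,2]>40)
grn=lambda h:(h[...,0]>60)&(h[...,0]<85)&(h[...,1]>90)
for n,c,r in(('side',c,(160,205,270,325)),('top',t,(135,170,215,270))):
    R=mask(c,red);G=mask(c,grn);print(n)
    for y in range(r[0],r[1]): print(y,''.join('R' if R[y,x] else 'G' if G[y,x] else '.' for x in range(r[2],r[3])))
f=np.array([.635,.095,.0])
U=np.array([-.1323,.9912,0])
print(proj(t,[f-U*.018+[0,0,.074],f-U*.058+[0,0,.074],f-U*.02+[0,0,.1045],f-U*.056+[0,0,.1045]]))
E
```

```text
[0.40225373 0.00052253 0.31251734] [ 1.61703502  0.06722946 -0.26447304]
side
160 .......................................................
161 .......................................................
162 .......................................................
163 .......................................................
164 .......................................................
165 .......................................................
166 .......................................................
167 .......................................................
168 .......................................................
169 .......................................................
170 .......................................................
171 ..............................G........................
172 ....................GGGGG.....GG.......................
173 ...............GG..GGG.........GG......................
174 ..............GG....G.......RRRRG......................
175 ..............GGGG.GG.......RRRRRG.....................
176 ..............GGGGGG........RRRRRRG....................
17
[... 3198 characters left out ...]
...........................................
161 .......................................................
162 .......................................................
163 .......................................................
164 .......................................................
165 .......................................................
166 .......................................................
167 .......................................................
168 .......................................................
169 .......................................................
[[240.41595767 149.75695957]
 [252.94969585 148.55229993]
 [240.68695794 146.56291678]
 [252.25505567 145.45347708]]
```

The red spacer sits home and touches the jaw face. Hand in.

```bash
python3 -c "
from rig import ctrl
print(ctrl.hand_in())"
```

```text
the job is handed in; nothing more can be done
None
```

The job is handed in at about 21 s: the 40 mm red spacer snapped home on the rod (push peaked near 19 N), the jaw was slid back until it stopped at about 20 N with the spacer nipped, and the arm was clear and touching nothing.

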